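# Trace the glued joint, then show its plug to the camera in the mirror

## Robot

A 7-joint arm with a two-finger parallel gripper is mounted at the origin on the work surface. World frame = base frame: x ahead of the robot, y to its left, z up, the work surface at z = 0. Lengths are in m, angles in rad, forces in N, time in s.
With the tool pointing down it reaches from about 0.4 to 0.85 m from the base axis. Payload 10.4 kg.
Tool frame: the origin (TCP) lies midway between the tips of the shut fingers; the grasp point (between the pads) lies 19 mm behind it (bot.hold_point_z is the distance from the TCP to the grasp point, in m); z points along the fingers, y is the line along which they close (so a half turn about z gives the same grasp; the last joint's range is limited). The gripper opens to 85 mm and grips with 20 to 120 N. Pads are 22 mm wide; open, the fingers measure 114 mm over their backs; the gripper's body (76 mm by 85 mm) begins 54 mm behind the grasp point. The pads swing forward as they close: fully open they stand 13 mm farther back than shut.
Start: joints at [-1.267, 0.332, -0.065, 1.46, 0.022, 1.35, -0.088], TCP at [0.201, 0.592, 0.231] pointing down, gripper open.
Joint ranges: [-2.6, 2.6], [-0.5, 2.12], [-1.47, 1.34], [0.16, 2.42], [-1.27, 4.41], [0.06, 2.06], [-2.6, 2.6]. Speed limits (rad/s): [2.22, 2.22, 2.79, 2.79, 3.14, 3.14, 3.14].

## Interface

Orientations are given as a unit quaternion [w, x, y, z].
In Python, from rig import bot gives the robot as it stands. The module is installed in compiled form; this text tells all that it offers.
- The arm moves only by the shell command python3 -m pendant 'ROWS' [OPENING] [FORCE]. ROWS is JSON, a list of rows, each an object of numbers: "tx", "ty", "tz": the shift along the tool's x, y, z as a fraction of full scale; "ax", "ay", "az": the turn, a rotation vector about the tool's x, y, z as a fraction of full scale. A call has 1 to 20 rows; each row is the pose to reach, as a shift and turn from the pose commanded when the call began, along the tool's axes at that moment; what a row does not reach only later rows make up. Full scale, the value 1, is 0.12 m for a shift and 60 degrees for a turn. A row lasts 1/10 s, in which the tool goes at most 50 mm and 8.59 degrees, less where a joint would pass 70% of its speed; a pose out of reach is approached as far as the arm can. A call with a number of a shift or a turn outside -1 to 1 is refused whole. A call with a gripper value outside its range is refused whole. OPENING is the finger opening in mm, from 0 to 85.4, set as the call begins (- or left out, the last holds). The fingers move at their own pace and stop on an object; FORCE is the grip in N (left out, the last holds). Time passes only in rows, so rows that repeat a pose let the fingers close. It gives the time, the measured TCP pose, the force, the opening and the grip force at its end, in the units of the state.
- bot.state(): the state, without advancing time (a new reading comes with each control period).
- bot.grab_frame(name): name is "scene" or "top" or "wrist"; returns the picture (480x640x3 uint8, red, green, blue); there is no depth.
- bot.camera_model(name): a dict with "mtx" (3x3 intrinsics, pixels), "dist_coeffs" ([k1, k2, p1, p2, k3] as OpenCV has them; the pictures are not rectified), "view" (4x4, takes a point from world to camera coordinates). Camera axes: x right, y up, looking along -z (the intrinsics and any distortion apply to the point x, -y, -z); pixel columns grow to the right and rows downward; lengths in m; the calibration is good to about 2 mm. A picture is of the moment at which its call begins: read the wrist's pose just before it. camera_model takes no time and is no camera call; for the wrist camera it gives the pose at the moment of the call.
- bot.finish_job(): hands the job in; it is judged then, once.
The state is a dict: "time_s": time; "joint_positions": joint angles; "qvel": joint speeds; "effort": joint torques, N m; "position": TCP position; "eef_rot": TCP orientation; "force": force on the tool from outside, world axes, zero at the start; "wrist_torque": the same for the moment, N m; "opening": finger opening in m; "gripper_force": force on a finger pad.
Only numpy, scipy, OpenCV 4.12 (cv2) and the standard library are available. Lean on these libraries where they do the work, as an engineer would, in place of code of your own. Each camera call takes 0.05 s, during which the arm holds its last target. There are 200 camera calls.

## Task

Take the tracing stylus from its stand and run its tip slowly along the open joint on top of the wooden lamp base, down in the groove, from the end away from the mirror to the end nearer it. Then, with the stylus still in the gripper, push the mirror's paddle with the stylus until the camera sees the brass plug in the middle of the mirror (the needle then points at the plug), and finish holding it there: the mirror springs back if let go, so the program ends with the stylus gripped and pressing on the paddle, the fingers themselves off the mirror. Leave the other things on the bench alone.

Things in the scene. Friction and masses are not known exactly. Their poses are not given: they have to be found in the camera images.
- stylus: Tracing stylus standing upright, tip down, in a wooden stand. 150 mm long; origin at the tip, z along the stylus towards its top end. Thin steel point (4 mm across at the tip, 10 mm at 42 mm up), a brass collar 32 mm across from 43 to 49 mm, then a round wooden handle 16 mm across from 60 to 150 mm: grip it there from above, around 105 mm up. 60 g, more or less.
- stylus_tip (a point): The tip of the stylus.
- stand: Fixed wooden stand block, 70 x 70 mm, 55 mm tall, with a 24 mm hole in its top in which the stylus hangs by its collar (collar on the block's top). Origin at the centre of its underside.
- lamp_base: Fixed wooden lamp base glued up from two halves, 90 mm (its x) by 150 mm (its y) by 90 mm tall; origin at the centre of its underside. The open joint is a straight groove, 10 mm wide and 5 mm deep, along the middle of its top (along its y), open at both ends. Its -y end face looks roughly towards the mirror and carries the plug.
- joint_far (a point): Where the tracing starts: on the groove's centre line, level with the top of the lamp base (groove floor 5 mm below), 15 mm in from the end away from the mirror.
- joint_near (a point): Where the tracing ends: the same at the end nearer the mirror, 15 mm in; 120 mm from joint_far.
- plug (a point): Centre of the round brass plug, 24 mm across, on the lamp base's end face towards the mirror, 62 mm above the table.
- rig: Fixed plywood inspection board, 260 x 90 x 12 mm, with a small black camera and a mirror that turns on an upright post. Origin on the table under the mirror's post, z up; the board runs from 50 mm behind the post (-x) to 210 mm ahead of it. The camera stands on the board's +x part, its lens 153 mm from the post, 66 mm up, looking along -x at the mirror.
- mirror (a joint): Mirror's angle about the post, rad: 0 at rest on its stop, up to 1.3, growing anticlockwise from above. Its normal lies at 0.175 + angle anticlockwise from the rig's +x (towards the camera), so the camera's view leaves it at 0.349 + 2 x angle. A spring returns it to 0: 0.036 N m plus 0.06 N m per rad (0.4 to 1.3 N at the paddle). Frame 76 mm wide, 24 to 120 mm up; rod behind it to 126 mm.
- paddle (a point): Middle of the pushing face of the paddle, an upright aluminium plate on the mirror's back, pointing away from the normal: 6 mm thick, 55 to 105 mm from the post, 85 to 125 mm above the table. The point is 85 mm from the post, 3 mm off the plate's middle plane, on the face that looks along the mirror's +y (normal turned 90 degrees anticlockwise). Push this face square on to turn the mirror.
- needle: Thin steel needle lying 20 mm above the table, turning about the mirror's post, geared 2 to 1 to the mirror: it always points along its own x (out from the post, tip at 96 mm) where the camera's view goes after the mirror. When its line runs to the plug, the camera sees the plug. Origin on the table under the post.
- small_gourd: Bystander, loose: small dried gourd, 72 mm wide, 85 mm tall, standing.
- pencil: Bystander, loose: red pencil, 8 mm thick, 158 mm long, lying.
- engraver: Bystander, loose: black rotary engraver, 40 mm thick, 170 mm long, lying.
- bit_case: Bystander, loose: open black case of drill bits, 100 x 65 x 25 mm.
- bit_cup: Bystander, loose: clear cup, 72 mm wide, 45 mm tall.
- glue_bottle: Bystander, loose: white glue bottle, 48 mm wide, 120 mm tall, standing.
- mallet: Bystander, loose: hammer, 220 mm long, lying.
There are look-alikes about, which are no part of the job. Several things look just like the lamp_base: the one meant starts nearest to the robot's base.

How it is judged:
On the way, in this order (a step that is already met when the one before it is completed fails the run):
1. the stylus is lifted out of its stand in the gripper (height (world z) of stylus_tip above 0.065 m and contact force between the fingers and stylus above 1 N), for 0.1 s.
2. the stylus tip is down in the open joint, at its far end (x of stylus_tip in the frame of lamp_base between -0.006 and 0.006 m and z of stylus_tip in the frame of lamp_base between 0.08 and 0.0885 m and y of stylus_tip in the frame of lamp_base between 0.052 and 0.068 m), for 0.05 s.
3. the stylus tip is down in the open joint, a quarter along (x of stylus_tip in the frame of lamp_base between -0.006 and 0.006 m and z of stylus_tip in the frame of lamp_base between 0.08 and 0.0885 m and y of stylus_tip in the frame of lamp_base between 0.022 and 0.038 m), for 0.05 s.
4. the stylus tip is down in the open joint, half way along (x of stylus_tip in the frame of lamp_base between -0.006 and 0.006 m and z of stylus_tip in the frame of lamp_base between 0.08 and 0.0885 m and y of stylus_tip in the frame of lamp_base between -0.008 and 0.008 m), for 0.05 s.
5. the stylus tip is down in the open joint, three quarters along (x of stylus_tip in the frame of lamp_base between -0.006 and 0.006 m and z of stylus_tip in the frame of lamp_base between 0.08 and 0.0885 m and y of stylus_tip in the frame of lamp_base between -0.038 and -0.022 m), for 0.05 s.
6. the stylus tip is down in the open joint, at the end nearer the mirror (x of stylus_tip in the frame of lamp_base between -0.006 and 0.006 m and z of stylus_tip in the frame of lamp_base between 0.08 and 0.0885 m and y of stylus_tip in the frame of lamp_base between -0.068 and -0.052 m), for 0.05 s.
7. the stylus, held in the gripper, has turned the mirror so that the camera sees the plug (y of plug in the frame of needle between -0.018 and 0.018 m and x of plug in the frame of needle above 0.05 m and contact force between stylus and mirror above 0.1 N and contact force between the fingers and stylus above 2 N and contact force between the fingers and mirror below 0.3 N), for 0.3 s.
At the end, for the whole second after the job is handed in: The needle's line (the camera's view after the mirror) passes within 18 mm of the plug's centre; the mirror is still and held off its stop by the stylus pressing on it; the stylus is gripped, its tip over 50 mm above the table; the fingers do not touch the mirror (all of step 7 and height (world z) of stylus_tip above 0.05 m and value of joint mirror above 0.08 rad and velocity of joint mirror between -0.05 and 0.05 rad/s); the arm keeps its last pose, push and grip.
It fails at once if the stylus runs fast (over 0.12 m/s) while its tip is down in the open joint (linear speed of stylus above 0.12 m/s and y of stylus_tip in the frame of lamp_base between -0.075 and 0.075 m and z of stylus_tip in the frame of lamp_base between 0.08 and 0.087 m and x of stylus_tip in the frame of lamp_base between -0.006 and 0.006 m).
It fails at once if another thing on the bench is moved by more than 30 mm (distance of any of small_gourd, pencil, engraver, bit_case, bit_cup, glue_bottle, mallet from where it was at the start of the episode above 0.03 m).
It also fails if it takes over 56 s, if anything falls off the work surface, if the arm or the gripper's body presses on something with over 40 N, if the wrist force passes 120 N, or if a joint passes its speed limit or range.

## Working session

There is one attempt and no reset: what is moved stays moved. The work goes in short steps, Python scripts to look and compute and a shell command to move; the robot and the scene stay as the last step left them, time stands still between calls to the robot, and variables do not carry over. Pictures are saved under pics/ and viewed, at most 10 in all, crops included, and the job is handed in when it is done.

```bash
mkdir -p pics; python3 - <<'E'
from rig import bot
import cv2,numpy as np
s=bot.state();print({k:np.round(v,3).tolist() for k,v in s.items()})
for n in("scene","top"):
    m=bot.camera_model(n);print(n,np.round(m["mtx"],1).tolist(),np.round(m["dist_coeffs"],3),np.round(m["view"],3).tolist())
    im=bot.grab_frame(n);cv2.imwrite(f"pics/{n}0.png",im[:,:,::-1])
E
```

```text
{'time_s': 0.0, 'joint_positions': [-1.267, 0.333, -0.065, 1.461, 0.022, 1.35, -0.089], 'qvel': [-0.001, 0.001, -0.001, 0.002, -0.001, -0.0, 0.0], 'effort': [-0.0, -62.545, 0.049, -39.159, 0.016, 0.01, -0.0], 'position': [0.201, 0.592, 0.231], 'eef_rot': [-0.0, 0.163, 0.987, -0.001], 'force': [0.828, -0.058, -0.313], 'wrist_torque': [0.014, -0.003, 0.016], 'gripper_force': 0.0, 'opening': 0.085}
scene [[452.7, 0.0, 318.3], [0.0, 452.7, 237.0], [0.0, 0.0, 1.0]] [0.04 0.   0.   0.   0.  ] [[-0.776, 0.63, 0.001, 0.423], [-0.425, -0.525, 0.738, 0.188], [0.466, 0.572, 0.675, -1.342], [0.0, 0.0, 0.0, 1.0]]
top [[570.1, 0.0, 317.1], [0.0, 570.1, 239.0], [0.0, 0.0, 1.0]] [-0.188  0.     0.     0.     0.   ] [[0.036, -0.999, 0.003, 0.029], [0.978, 0.035, 0.207, -0.597], [-0.207, -0.004, 0.978, -1.211], [0.0, 0.0, 0.0, 1.0]]
```

View pics/scene0.png

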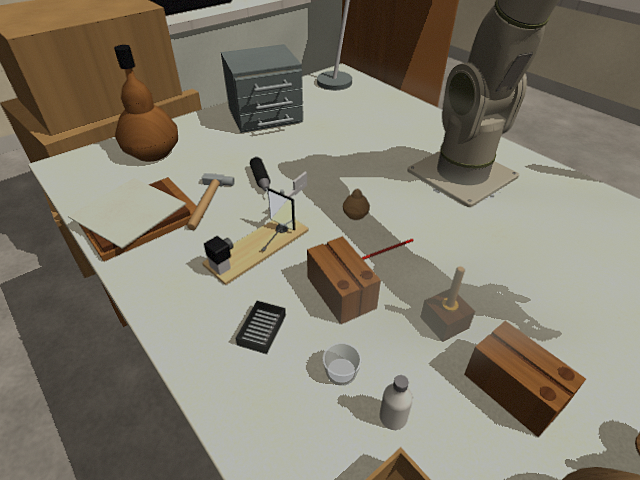

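View pics/top0.png

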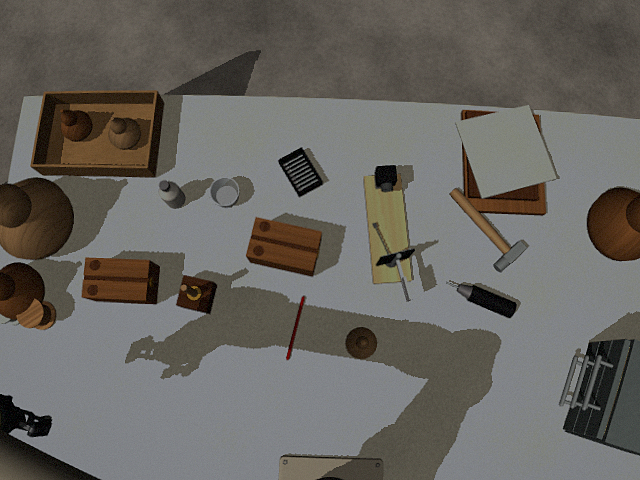

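```bash
cat > h.py <<'E'
from rig import bot
import cv2,numpy as np
def ray(m,p):
    u=cv2.undistortPoints(np.array([[p]],float),m["mtx"],np.array(m["dist_coeffs"]))[0,0]
    V=np.array(m["view"]);R=V[:3,:3]
    return -R.T@V[:3,3], R.T@np.array([u[0],-u[1],-1.])
def plane(m,p,z):
    c,d=ray(m,p);return c+d*(z-c[2])/d[2]
def tri(mp):
    A=np.zeros((3,3));b=np.zeros(3);L=[]
    for m,p in mp:
        c,d=ray(m,p);d/=np.linalg.norm(d);P=np.eye(3)-np.outer(d,d);A+=P;b+=P@c;L.append((P,c))
    x=np.linalg.solve(A,b);return x,[np.linalg.norm(P@(x-c)) for P,c in L]
def proj(m,X):
    V=np.array(m["view"]);q=V[:3,:3]@np.array(X)+V[:3,3]
    return cv2.projectPoints(np.array([[q[0],-q[1],-q[2]]]),np.zeros(3),np.zeros(3),m["mtx"],np.array(m["dist_coeffs"]))[0].ravel()
E
python3 - <<'E'
from h import *
T=bot.camera_model("top")
for n,p,z in [("A",(284,246),.09),("B",(120,280),.09),("stylus",(195,292),.055),("post",(396,258),.12),("cam",(386,175),.06),("paddle",(408,298),.1),("pencil1",(303,298),0),("pencil2",(289,357),0),("gourd",(361,341),.08),("glue",(165,187),.12)]:
    x=plane(T,p,z);print(n,np.round(x,3),round(np.hypot(x[0],x[1]),3))
t=cv2.imread("pics/top0.png");s=cv2.imread("pics/scene0.png")
a=cv2.resize(t[205:315,160:430],None,fx=2.9,fy=2.9,interpolation=cv2.INTER_CUBIC)
cv2.imwrite("pics/topc.png",np.clip(a*1.6,0,255).astype(np.uint8))
cv2.imwrite("pics/sc.png",cv2.resize(s[160:345,195:485],None,fx=2.7,fy=2.7,interpolation=cv2.INTER_CUBIC))
E
```

```text
A [0.572 0.122 0.09 ] 0.585
B [0.482 0.481 0.09 ] 0.681
stylus [0.467 0.318 0.055] 0.565
post [ 0.548 -0.119  0.12 ] 0.561
cam [ 0.753 -0.103  0.06 ] 0.76
paddle [ 0.466 -0.148  0.1  ] 0.489
pencil1 [0.469 0.078 0.   ] 0.476
pencil2 [0.334 0.104 0.   ] 0.349
gourd [ 0.373 -0.051  0.08 ] 0.376
glue [0.689 0.389 0.12 ] 0.791
```

View pics/topc.png

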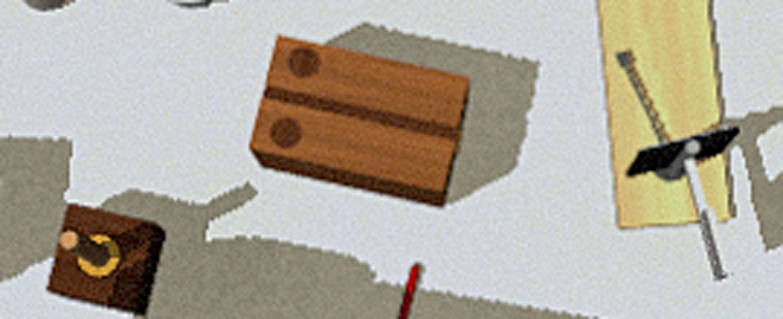

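View pics/sc.png

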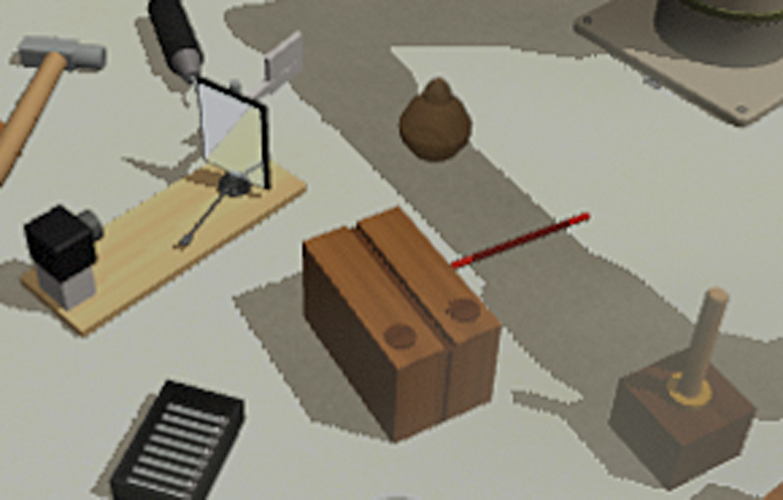

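Two lamp-base look-alikes in the top view: A at (284,246), 0.585 m from the base, and B at (120,280), 0.681 m. A is the one meant because it is nearest; the crops confirm it has the groove running towards the mirror. The stylus stands in its stand at top (195,292). The mirror, needle and paddle are at about (396,258), (375,223) and (408,298).

```bash
python3 - <<'E'
from h import *
T=bot.camera_model("top");S=bot.camera_model("scene")
ft=lambda q:((q[0]+.5)/2.9-.5+160,(q[1]+.5)/2.9-.5+205)
fs=lambda q:((q[0]+.5)/2.7-.5+195,(q[1]+.5)/2.7-.5+160)
P={"c_far+":((278,37),(397,362)),"c_near+":((468,77),(304,242)),"c_far-":((252,148),(498,322)),"gfar":((265,93),(448,345)),"gnear":((460,131),(357,223)),
"styl_top":((68,239),(716,295)),"collar":((99,256),(689,390)),"paddle_end_top":((720,276),(300,35)),"post_top":((691,146),(235,87)),"needle_tip":((624,58),(183,244)),"mirror_top_L":((628,172),(266,104)),"mirror_top_R":((738,129),(197,78))}
for n,(a,b) in P.items():
    x,r=tri([(T,ft(a)),(S,fs(b))]);print(n,np.round(x,4),np.round(r,4))
for n,z in(("c_far+",.09),("c_near+",.09),("c_far-",.09),("gfar",.09),("gnear",.09),("post_top",.126),("needle_tip",.02),("collar",.06)):
    print(n,np.round(plane(T,ft(P[n][0]),z),4),np.round(plane(S,fs(P[n][1]),z),4))
W=bot.camera_model("wrist");print(np.round(W["mtx"],1),W["dist_coeffs"])
V=np.array(W["view"]);print("wristcam pos",-V[:3,:3].T@V[:3,3],"dir",-V[2,:3])
E
```

```text
c_far+ [0.6343 0.1859 0.0927] [0.002 0.002]
c_near+ [0.6082 0.0418 0.0887] [0.0005 0.0005]
c_far- [0.5483 0.2012 0.089 ] [0.0015 0.0015]
gfar [0.5915 0.1938 0.0875] [0.0019 0.0019]
gnear [0.5638 0.049  0.0895] [0.0031 0.0031]
styl_top [0.4658 0.3186 0.1598] [0.0018 0.0018]
collar [0.4649 0.3187 0.0581] [0.0009 0.0009]
paddle_end_top [ 0.4618 -0.1468  0.1226] [0.0028 0.0028]
post_top [ 0.5551 -0.1233  0.1212] [0.0005 0.0005]
needle_tip [ 0.6459 -0.084   0.0144] [0.0012 0.0012]
mirror_top_L [ 0.5411 -0.0834  0.1175] [0.0088 0.0088]
mirror_top_R [ 0.5704 -0.1592  0.1172] [0.0012 0.0012]
c_far+ [0.6336 0.1876 0.09  ] [0.6339 0.1826 0.09  ]
c_near+ [0.6076 0.0421 0.09  ] [0.6094 0.0425 0.09  ]
c_far- [0.5472 0.2022 0.09  ] [0.5499 0.2007 0.09  ]
gfar [0.5897 0.1949 0.09  ] [0.5943 0.1939 0.09  ]
gnear [0.5659 0.0467 0.09  ] [0.5624 0.0521 0.09  ]
post_top [ 0.5538 -0.1222  0.126 ] [ 0.559  -0.1184  0.126 ]
needle_tip [ 0.6436 -0.0826  0.02  ] [ 0.6495 -0.0799  0.02  ]
collar [0.4642 0.319  0.06  ] [0.467  0.3188 0.06  ]
[[368.5   0.  316.9]
 [  0.  368.5 237.4]
 [  0.    0.    1. ]] [-0.06798976  0.          0.          0.          0.        ]
wristcam pos [0.13360621 0.61550942 0.37350791] dir [ 0.26651672 -0.09128422 -0.9594978 ]
```

```bash
python3 -m pendant '[{"tx":-0.2,"ty":-0.1},{"tx":-0.45,"ty":-0.23},{"tx":-0.7,"ty":-0.36},{"tx":-0.94,"ty":-0.483},{"tx":-0.94,"ty":-0.483}]' 85 && python3 -m pendant '[{"tx":-0.25,"ty":-0.13},{"tx":-0.5,"ty":-0.26},{"tx":-0.75,"ty":-0.38},{"tx":-0.94,"ty":-0.483},{"tx":-0.94,"ty":-0.483}]' && python3 -m pendant '[{"tx":-0.25,"ty":-0.13,"az":-0.05},{"tx":-0.5,"ty":-0.26,"az":-0.1},{"tx":-0.75,"ty":-0.38,"az":-0.145},{"tx":-0.9,"ty":-0.46,"az":-0.145},{"tx":-0.94,"ty":-0.483,"az":-0.145},{"tx":-0.94,"ty":-0.483,"az":-0.145},{"tx":-0.94,"ty":-0.483,"az":-0.145}]'
python3 - <<'E'
from h import *
m=bot.camera_model("wrist");im=bot.grab_frame("wrist");cv2.imwrite("pics/w1.png",im[:,:,::-1])
for n,X in(("top",(.4655,.3187,.162)),("gfar",(.5915,.194,.09)),("gnear",(.564,.0475,.09))):print(n,proj(m,X))
print(bot.state()["eef_rot"])
E
```

```text
top [134.36199361 586.55729275]
gfar [124.20731154 593.93328241]
gnear [ 28.25706972 588.6998512 ]
[-7.43638980e-05  1.62674876e-01  9.86679581e-01 -5.32037353e-04]invalid input at $[0]: expected keys tx, ty, tz, ax, ay, az
```

View pics/w1.png

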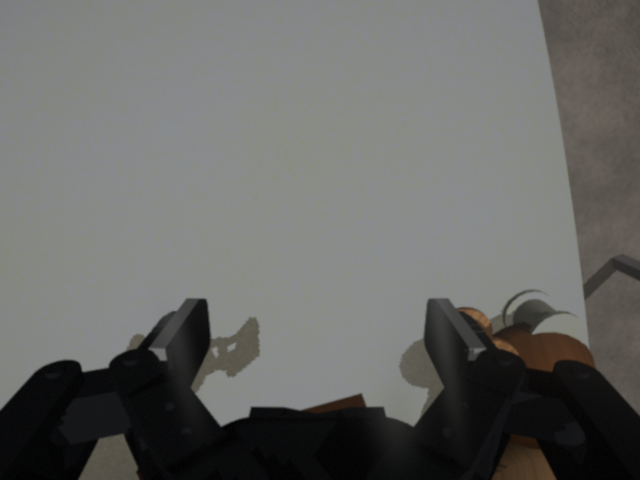

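The picture shows the open fingers at (180,340) and (460,340). The wrist camera looks back towards the robot side, so it is of little use for the lamp base. The rows need all six keys.

```bash
python3 -m pendant '[{"tx":-0.2,"ty":-0.1,"tz":0,"ax":0,"ay":0,"az":0},{"tx":-0.45,"ty":-0.23,"tz":0,"ax":0,"ay":0,"az":0},{"tx":-0.7,"ty":-0.36,"tz":0,"ax":0,"ay":0,"az":0},{"tx":-0.94,"ty":-0.483,"tz":0,"ax":0,"ay":0,"az":0}]' 85 && python3 -m pendant '[{"tx":-0.25,"ty":-0.13,"tz":0,"ax":0,"ay":0,"az":0},{"tx":-0.5,"ty":-0.26,"tz":0,"ax":0,"ay":0,"az":0},{"tx":-0.75,"ty":-0.38,"tz":0,"ax":0,"ay":0,"az":0},{"tx":-0.94,"ty":-0.483,"tz":0,"ax":0,"ay":0,"az":0}]' && python3 -m pendant '[{"tx":-0.25,"ty":-0.13,"tz":0,"ax":0,"ay":0,"az":-0.05},{"tx":-0.5,"ty":-0.26,"tz":0,"ax":0,"ay":0,"az":-0.1},{"tx":-0.75,"ty":-0.38,"tz":0,"ax":0,"ay":0,"az":-0.145},{"tx":-0.94,"ty":-0.483,"tz":0,"ax":0,"ay":0,"az":-0.145},{"tx":-0.94,"ty":-0.483,"tz":0,"ax":0,"ay":0,"az":-0.145},{"tx":-0.94,"ty":-0.483,"tz":0,"ax":0,"ay":0,"az":-0.145},{"tx":-0.94,"ty":-0.483,"tz":0,"ax":0,"ay":0,"az":-0.145}]'
python3 - <<'E'
from h import *
m=bot.camera_model("wrist");im=bot.grab_frame("wrist");cv2.imwrite("pics/w2.png",im[:,:,::-1])
print("top",proj(m,(.4655,.3187,.162)))
s=bot.state();q=s["eef_rot"];from scipy.spatial.transform import Rotation as R
M=R.from_quat([*q[1:],q[0]]).as_matrix();print(s["position"],M.round(4).tolist(),s["time_s"])
print("d tool/0.12",M.T@(np.array([.4655,.3187,.098])-s["position"])/.12)
E
```

```text
time_s: 0.55
position: [0.2897, 0.4996, 0.2311]
eef_rot: [-0.0, 0.163, 0.987, -0.0]
force: [-0.3, 0.1, -0.1]
opening: 0.0851
gripper_force: 0.0
time_s: 0.95
position: [0.3786, 0.4079, 0.2312]
eef_rot: [0.0, 0.163, 0.987, -0.0]
force: [1.0, -0.1, -0.3]
opening: 0.085
gripper_force: 0.0
time_s: 1.65
position: [0.4644, 0.3196, 0.2311]
eef_rot: [-0.0, 0.087, 0.996, 0.0]
force: [-0.2, 0.3, 0.4]
opening: 0.0851
gripper_force: 0.0
top [314.16408095 252.99584628]
[0.46440685 0.31970196 0.23119903] [[-0.985, 0.1723, -0.0005], [0.1723, 0.985, 0.0003], [0.0005, 0.0002, -1.0]] 1.7
d tool/0.12 [-0.01096758 -0.00685651  1.10998535]
```

View pics/w2.png

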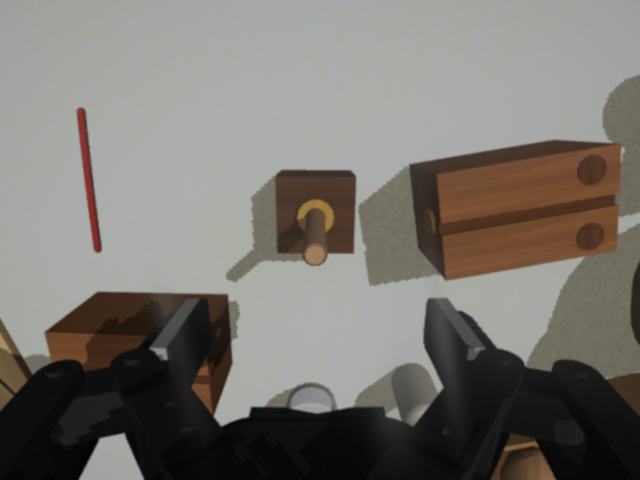

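The stylus top shows at (315,253), exactly where predicted at (314,253), so I descend and grip.

```bash
python3 -m pendant '[{"tx":-0.01,"ty":-0.007,"tz":0.25,"ax":0,"ay":0,"az":0},{"tx":-0.01,"ty":-0.007,"tz":0.5,"ax":0,"ay":0,"az":0},{"tx":-0.01,"ty":-0.007,"tz":0.75,"ax":0,"ay":0,"az":0},{"tx":-0.01,"ty":-0.007,"tz":0.9,"ax":0,"ay":0,"az":0}]' && python3 -m pendant '[{"tx":0,"ty":0,"tz":0.11,"ax":0,"ay":0,"az":0},{"tx":0,"ty":0,"tz":0.21,"ax":0,"ay":0,"az":0},{"tx":0,"ty":0,"tz":0.21,"ax":0,"ay":0,"az":0}]' && python3 -m pendant '[{"tx":0,"ty":0,"tz":0,"ax":0,"ay":0,"az":0},{"tx":0,"ty":0,"tz":0,"ax":0,"ay":0,"az":0},{"tx":0,"ty":0,"tz":0,"ax":0,"ay":0,"az":0},{"tx":0,"ty":0,"tz":0,"ax":0,"ay":0,"az":0},{"tx":0,"ty":0,"tz":0,"ax":0,"ay":0,"az":0},{"tx":0,"ty":0,"tz":0,"ax":0,"ay":0,"az":0},{"tx":0,"ty":0,"tz":0,"ax":0,"ay":0,"az":0},{"tx":0,"ty":0,"tz":0,"ax":0,"ay":0,"az":0},{"tx":0,"ty":0,"tz":0,"ax":0,"ay":0,"az":0},{"tx":0,"ty":0,"tz":0,"ax":0,"ay":0,"az":0}]' 5 80
```

```text
time_s: 2.1
position: [0.4647, 0.318, 0.121]
eef_rot: [-0.001, 0.086, 0.996, -0.001]
force: [-0.1, -0.3, -0.4]
opening: 0.0847
gripper_force: 0.0
time_s: 2.4
position: [0.4656, 0.3176, 0.0969]
eef_rot: [-0.001, 0.087, 0.996, -0.001]
force: [-0.6, 0.1, 0.6]
opening: 0.0849
gripper_force: 0.0
time_s: 3.4
position: [0.4666, 0.3178, 0.0986]
eef_rot: [0.0, 0.087, 0.996, 0.0]
force: [-0.3, -0.3, 5.2]
opening: 0.0146
gripper_force: 77.9
```

```bash
python3 -m pendant '[{"tx":0,"ty":0,"tz":-0.1,"ax":0,"ay":0,"az":0},{"tx":0,"ty":0,"tz":-0.3,"ax":0,"ay":0,"az":0},{"tx":0,"ty":0,"tz":-0.5,"ax":0,"ay":0,"az":0},{"tx":0,"ty":0,"tz":-0.7,"ax":0,"ay":0,"az":0},{"tx":0,"ty":0,"tz":-0.9,"ax":0,"ay":0,"az":0},{"tx":0,"ty":0,"tz":-0.95,"ax":0,"ay":0,"az":0},{"tx":0,"ty":0,"tz":-0.95,"ax":0,"ay":0,"az":0}]' && python3 -m pendant '[{"tx":-0.1,"ty":-0.08,"tz":0,"ax":0,"ay":0,"az":0},{"tx":-0.3,"ty":-0.24,"tz":0,"ax":0,"ay":0,"az":0},{"tx":-0.5,"ty":-0.4,"tz":0,"ax":0,"ay":0,"az":0},{"tx":-0.7,"ty":-0.56,"tz":0,"ax":0,"ay":0,"az":0},{"tx":-0.9,"ty":-0.72,"tz":0,"ax":0,"ay":0,"az":0},{"tx":-1,"ty":-0.8,"tz":0,"ax":0,"ay":0,"az":0}]' && python3 -m pendant '[{"tx":-0.1,"ty":-0.08,"tz":0,"ax":0,"ay":0,"az":0},{"tx":-0.2,"ty":-0.16,"tz":0.06,"ax":0,"ay":0,"az":0},{"tx":-0.2,"ty":-0.16,"tz":0.12,"ax":0,"ay":0,"az":0},{"tx":-0.2,"ty":-0.16,"tz":0.16,"ax":0,"ay":0,"az":0},{"tx":-0.2,"ty":-0.16,"tz":0.16,"ax":0,"ay":0,"az":0},{"tx":-0.2,"ty":-0.16,"tz":0.16,"ax":0,"ay":0,"az":0}]'
python3 - <<'E'
from h import *
S=bot.camera_model("scene");im=bot.grab_frame("scene")[:,:,::-1];T=bot.camera_model("top");it=bot.grab_frame("top")[:,:,::-1]
p=np.array(bot.state()["position"]);print(p,"tip pred",proj(S,p-[0,0,.086]),"jf",proj(S,(.5886,.180,.09)))
a=cv2.resize(im[225:325,300:400],None,fx=5,fy=5,interpolation=cv2.INTER_CUBIC)
b=cv2.resize(it[205:285,240:340],(300,240),interpolation=cv2.INTER_CUBIC)
o=np.zeros((500,800,3),np.uint8);o[:,:500]=a;o[:240,500:]=np.clip(b*1.6,0,255);cv2.imwrite("pics/hov.png",o)
E
```

```text
time_s: 4.1
position: [0.4666, 0.3178, 0.213]
eef_rot: [0.001, 0.087, 0.996, 0.001]
force: [-1.0, 0.6, -1.9]
opening: 0.0143
gripper_force: 77.9
time_s: 4.7
position: [0.5693, 0.1979, 0.2107]
eef_rot: [-0.001, 0.089, 0.996, -0.001]
force: [-1.2, -0.7, -0.1]
opening: 0.0143
gripper_force: 77.9
time_s: 5.3
position: [0.5875, 0.1802, 0.1928]
eef_rot: [-0.0, 0.087, 0.996, 0.0]
force: [-0.7, 0.2, -0.0]
opening: 0.0145
gripper_force: 77.9
[0.58790545 0.17986849 0.19326719] tip pred [358.67062089 275.9249152 ] jf [357.93002447 282.00937421]
```

View pics/hov.png

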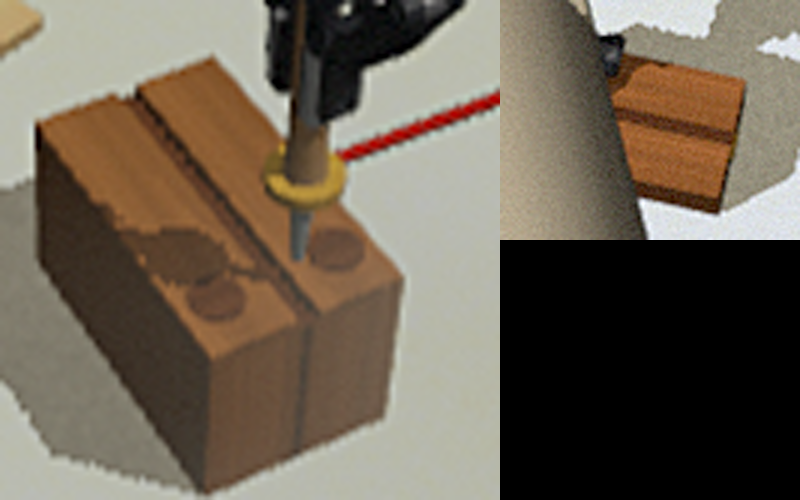

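The tip shows at crop (298,262), which is about (359,277) in the scene view. The groove's far-end centre is at crop (310,318) and its near end at (126,94). Next I work out the lateral offset in the same camera.

```bash
python3 - <<'E'
from h import *
S=bot.camera_model("scene");f=lambda q:((q[0]+.5)/5-.5+300,(q[1]+.5)/5-.5+225)
lx=np.array([np.cos(np.radians(-10.2)),np.sin(np.radians(-10.2)),0]);ly=np.array([-lx[1],lx[0],0])
for n,q in(("far_l",(303,322)),("far_r",(316,313)),("near_l",(115,97)),("near_r",(137,90)),("cor_f+",(210,361)),("cor_f-",(402,279)),("cor_n+",(38,123)),("cor_n-",(212,58))):
    X=plane(S,f(q),.09);print(n,X.round(4),"perp",round(X@lx,4),"along",round(X@ly,4))
p=np.array(bot.state()["position"]);print("tcp perp",p@lx,p@ly)
for z in(.104,.1055,.107):
    X=plane(S,f((298,260)),z);print(z,X@lx,X@ly)
E
```

```text
far_l [0.5976 0.1963 0.09  ] perp 0.5534 along 0.299
far_r [0.5904 0.1961 0.09  ] perp 0.5464 along 0.2976
near_l [0.5732 0.0504 0.09  ] perp 0.5552 along 0.1511
near_r [0.5629 0.053  0.09  ] perp 0.5446 along 0.1518
cor_f+ [0.6391 0.1882 0.09  ] perp 0.5957 along 0.2984
cor_f- [0.5513 0.2046 0.09  ] perp 0.5064 along 0.299
cor_n+ [0.6093 0.0421 0.09  ] perp 0.5922 along 0.1493
cor_n- [0.5237 0.058  0.09  ] perp 0.5052 along 0.1498
tcp perp 0.5467620004492253 0.281134866657128
0.104 0.5450198803056813 0.28072157776938306
0.1055 0.5458469686447526 0.2818377695220528
0.107 0.546674056983824 0.28295396127472255
```

```bash
python3 - <<'E'
from h import *
lx=np.array([np.cos(np.radians(-10.2)),np.sin(np.radians(-10.2)),0]);ly=np.array([-lx[1],lx[0],0])
for n in("top","scene"):
    m=bot.camera_model(n);g=cv2.imread(f"pics/{n}0.png").astype(np.float32).sum(2)
    # profiles across the groove on the plane z=.09
    out=[]
    for a in np.arange(.165,.29,.004):
        ps=np.arange(.532,.568,.0005)
        uv=np.array([proj(m,lx*p+ly*a+[0,0,.09]) for p in ps],np.float32)
        v=cv2.remap(g,uv[:,0].reshape(1,-1),uv[:,1].reshape(1,-1),cv2.INTER_LINEAR)[0]
        out.append(v)
    out=np.array(out)
    for nm,sl in(("near",slice(0,10)),("mid",slice(10,21)),("far",slice(21,32))):
        v=out[sl].mean(0);b=np.median(v);w=np.clip(b-v-0.25*(b-v.min()),0,None)
        print(n,nm,"centre %.4f"%((w*ps).sum()/w.sum()),"width@half",(v<(b+v.min())/2).sum()*.5, ps[v<(b+v.min())/2][[0,-1]])
E
```

```text
top near centre 0.5465 width@half 10.5 [0.5415 0.5515]
top mid centre 0.5469 width@half 9.5 [0.5425 0.5515]
top far centre 0.5473 width@half 9.5 [0.5425 0.5515]
scene near centre 0.5475 width@half 8.5 [0.544 0.552]
scene mid centre 0.5480 width@half 8.5 [0.5445 0.5525]
scene far centre 0.5485 width@half 8.5 [0.545 0.553]
```

```bash
python3 -m pendant '[{"tx":-0.01,"ty":0.017,"tz":0,"ax":0,"ay":0,"az":0},{"tx":-0.01,"ty":0.017,"tz":0.03,"ax":0,"ay":0,"az":0},{"tx":-0.01,"ty":0.017,"tz":0.06,"ax":0,"ay":0,"az":0},{"tx":-0.01,"ty":0.017,"tz":0.09,"ax":0,"ay":0,"az":0},{"tx":-0.01,"ty":0.017,"tz":0.12,"ax":0,"ay":0,"az":0},{"tx":-0.01,"ty":0.017,"tz":0.14,"ax":0,"ay":0,"az":0},{"tx":-0.01,"ty":0.017,"tz":0.155,"ax":0,"ay":0,"az":0},{"tx":-0.01,"ty":0.017,"tz":0.17,"ax":0,"ay":0,"az":0},{"tx":-0.01,"ty":0.017,"tz":0.17,"ax":0,"ay":0,"az":0},{"tx":-0.01,"ty":0.017,"tz":0.17,"ax":0,"ay":0,"az":0}]'
python3 - <<'E'
from h import *
S=bot.camera_model("scene");im=bot.grab_frame("scene")[:,:,::-1]
s=bot.state();p=np.array(s["position"]);print(p,s["force"],"tip pred",proj(S,p-[0,0,.0863]))
cv2.imwrite("pics/in.png",cv2.resize(im[240:300,320:400],None,fx=8,fy=8,interpolation=cv2.INTER_CUBIC))
E
```

```text
time_s: 6.4
position: [0.5897, 0.1809, 0.1726]
eef_rot: [0.0, 0.087, 0.996, 0.0]
force: [-0.7, 0.3, 0.5]
opening: 0.0143
gripper_force: 77.9
[0.5896843  0.18090494 0.1726324 ] [ 0.42733369 -0.16914165 -0.78131711] tip pred [357.72903829 283.76011435]
```

View pics/in.png

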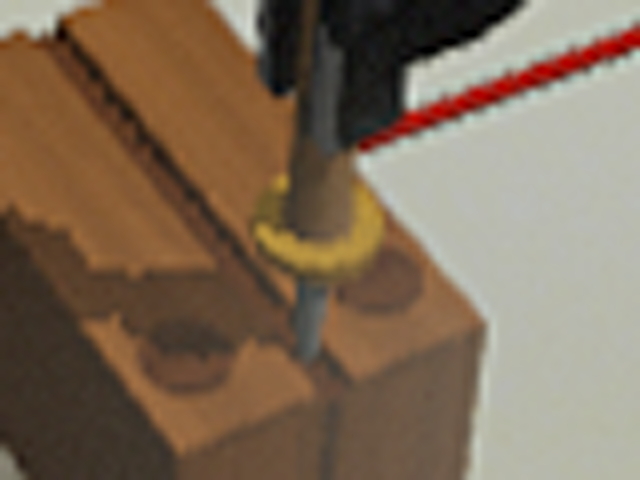

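The tip at crop (303,360) is inside the groove, with no contact force. Now I trace it.

```bash
python3 -m pendant '[{"tx":0.0003,"ty":-0.02,"tz":0,"ax":0,"ay":0,"az":0},{"tx":0.001,"ty":-0.06,"tz":0,"ax":0,"ay":0,"az":0},{"tx":0.0015,"ty":-0.1,"tz":0,"ax":0,"ay":0,"az":0},{"tx":0.002,"ty":-0.14,"tz":0,"ax":0,"ay":0,"az":0},{"tx":0.003,"ty":-0.18,"tz":0,"ax":0,"ay":0,"az":0},{"tx":0.0033,"ty":-0.22,"tz":0,"ax":0,"ay":0,"az":0},{"tx":0.004,"ty":-0.26,"tz":0,"ax":0,"ay":0,"az":0},{"tx":0.0045,"ty":-0.3,"tz":0,"ax":0,"ay":0,"az":0},{"tx":0.005,"ty":-0.34,"tz":0,"ax":0,"ay":0,"az":0},{"tx":0.006,"ty":-0.38,"tz":0,"ax":0,"ay":0,"az":0},{"tx":0.0065,"ty":-0.42,"tz":0,"ax":0,"ay":0,"az":0},{"tx":0.007,"ty":-0.46,"tz":0,"ax":0,"ay":0,"az":0},{"tx":0.0075,"ty":-0.5,"tz":0,"ax":0,"ay":0,"az":0},{"tx":0.0075,"ty":-0.5,"tz":0,"ax":0,"ay":0,"az":0}]'
```

```text
time_s: 7.85
position: [0.5783, 0.121, 0.1725]
eef_rot: [0.0, 0.088, 0.996, -0.0]
force: [0.0, 0.2, -0.8]
opening: 0.014
gripper_force: 77.9
```

```bash
python3 -m pendant '[{"tx":0.0003,"ty":-0.02,"tz":0,"ax":0,"ay":0,"az":0},{"tx":0.001,"ty":-0.06,"tz":0,"ax":0,"ay":0,"az":0},{"tx":0.0015,"ty":-0.1,"tz":0,"ax":0,"ay":0,"az":0},{"tx":0.002,"ty":-0.14,"tz":0,"ax":0,"ay":0,"az":0},{"tx":0.003,"ty":-0.18,"tz":0,"ax":0,"ay":0,"az":0},{"tx":0.0033,"ty":-0.22,"tz":0,"ax":0,"ay":0,"az":0},{"tx":0.004,"ty":-0.26,"tz":0,"ax":0,"ay":0,"az":0},{"tx":0.0045,"ty":-0.3,"tz":0,"ax":0,"ay":0,"az":0},{"tx":0.005,"ty":-0.34,"tz":0,"ax":0,"ay":0,"az":0},{"tx":0.006,"ty":-0.38,"tz":0,"ax":0,"ay":0,"az":0},{"tx":0.0065,"ty":-0.42,"tz":0,"ax":0,"ay":0,"az":0},{"tx":0.007,"ty":-0.46,"tz":0,"ax":0,"ay":0,"az":0},{"tx":0.0075,"ty":-0.49,"tz":0,"ax":0,"ay":0,"az":0},{"tx":0.0075,"ty":-0.49,"tz":0,"ax":0,"ay":0,"az":0},{"tx":0.0075,"ty":-0.49,"tz":0,"ax":0,"ay":0,"az":0}]'
python3 - <<'E'
from h import *
S=bot.camera_model("scene");im=bot.grab_frame("scene")[:,:,::-1]
s=bot.state();p=np.array(s["position"]);print(p,s["force"],"tip pred",proj(S,p-[0,0,.0863]),s["time_s"])
a=cv2.resize(im[150:270,210:370],None,fx=5,fy=5,interpolation=cv2.INTER_CUBIC)
cv2.imwrite("pics/near.png",a)
E
```

```text
time_s: 9.35
position: [0.5672, 0.0643, 0.1725]
eef_rot: [0.0, 0.087, 0.996, 0.0]
force: [-0.3, 0.6, -0.6]
opening: 0.0145
gripper_force: 77.9
[0.56718609 0.06451491 0.17249263] [ 0.1694546  -0.21117184 -0.85021249] tip pred [328.85815273 247.5630911 ] 9.4
```

View pics/near.png

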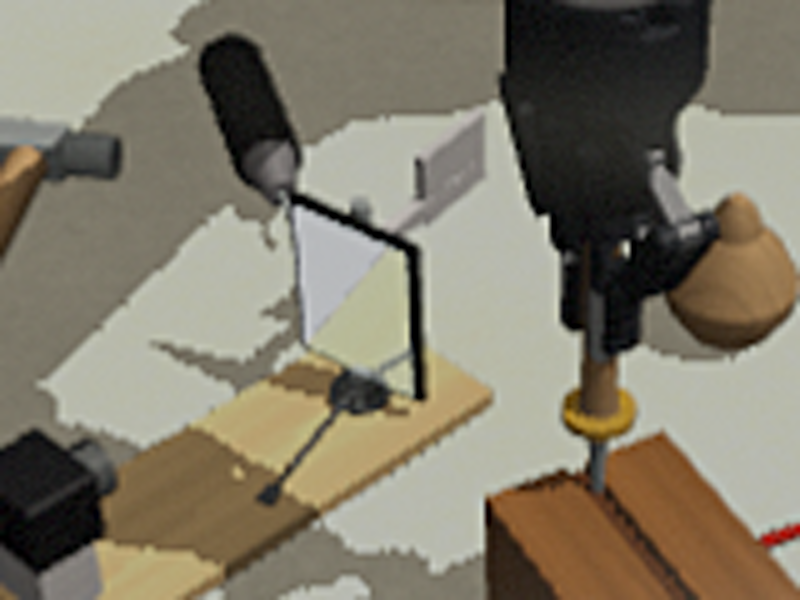

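The tip is at crop (598,490), still in the groove at its near end. The mirror is at rest: needle hub at (358,388), needle tip (268,493), paddle (452,170). Next I plan the push.

```bash
python3 - <<'E'
from h import *
S=bot.camera_model("scene");f=lambda q:((q[0]+.5)/5-.5+210,(q[1]+.5)/5-.5+150)
for n,q,z in(("needle tip",(268,493),.02),("hub",(358,390),.024),("rodtop",(361,200),.126),("pad far top",(485,110),.125),("pad near top",(420,160),.125),("pad far bot",(484,178),.085)):print(n,plane(S,f(q),z).round(4))
post=np.array([.555,-.1225]);th0=np.radians(194.2)
s=bot.state();p=np.array(s["position"]);x=np.array([-.985,.172]);y=np.array([.172,.985])
prev=p[:2]
for a,off in((0,.03),(0,.01),(.1,.0075),(.2,.0075),(.3,.0075),(.4,.0075),(.5,.0075),(.55,.0075)):
    t=th0+a;q=post+.085*np.array([np.cos(t),np.sin(t)])+off*np.array([np.sin(t),-np.cos(t)])
    d=q-prev;print(a,off,q.round(4),"step tx,ty",(np.array([d@x,d@y])/.12).round(3));prev=q
E
```

```text
needle tip [ 0.6446 -0.0841  0.02  ]
hub [ 0.5705 -0.1138  0.024 ]
rodtop [ 0.5535 -0.1257  0.126 ]
pad far top [ 0.461 -0.149  0.125]
pad near top [ 0.5116 -0.1352  0.125 ]
pad far bot [ 0.4632 -0.1481  0.085 ]
0 0.03 [ 0.4652 -0.1143] step tx,ty [ 0.581 -1.614]
0 0.01 [ 0.4701 -0.1337] step tx,ty [-0.068 -0.152]
0.1 0.0075 [ 0.4725 -0.1444] step tx,ty [-0.035 -0.085]
0.2 0.0075 [ 0.4751 -0.1525] step tx,ty [-0.033 -0.063]
0.3 0.0075 [ 0.4785 -0.1604] step tx,ty [-0.039 -0.059]
0.4 0.0075 [ 0.4827 -0.1678] step tx,ty [-0.045 -0.055]
0.5 0.0075 [ 0.4876 -0.1748] step tx,ty [-0.05 -0.05]
0.55 0.0075 [ 0.4903 -0.1781] step tx,ty [-0.027 -0.023]
```

```bash
python3 -m pendant '[{"tx":0,"ty":0,"tz":-0.03,"ax":0,"ay":0,"az":0},{"tx":0,"ty":0,"tz":-0.08,"ax":0,"ay":0,"az":0},{"tx":0,"ty":0,"tz":-0.2,"ax":0,"ay":0,"az":0},{"tx":0,"ty":0,"tz":-0.35,"ax":0,"ay":0,"az":0},{"tx":0.05,"ty":-0.15,"tz":-0.38,"ax":0,"ay":0,"az":0},{"tx":0.13,"ty":-0.37,"tz":-0.38,"ax":0,"ay":0,"az":0},{"tx":0.21,"ty":-0.6,"tz":-0.38,"ax":0,"ay":0,"az":0},{"tx":0.28,"ty":-0.8,"tz":-0.38,"ax":0,"ay":0,"az":0}]' && python3 -m pendant '[{"tx":0.07,"ty":-0.2,"tz":0,"ax":0,"ay":0,"az":0},{"tx":0.14,"ty":-0.42,"tz":0,"ax":0,"ay":0,"az":0},{"tx":0.21,"ty":-0.63,"tz":0,"ax":0,"ay":0,"az":0},{"tx":0.28,"ty":-0.81,"tz":0,"ax":0,"ay":0,"az":0},{"tx":0.28,"ty":-0.81,"tz":0.08,"ax":0,"ay":0,"az":0},{"tx":0.28,"ty":-0.81,"tz":0.18,"ax":0,"ay":0,"az":0},{"tx":0.28,"ty":-0.81,"tz":0.28,"ax":0,"ay":0,"az":0},{"tx":0.28,"ty":-0.81,"tz":0.36,"ax":0,"ay":0,"az":0},{"tx":0.28,"ty":-0.81,"tz":0.36,"ax":0,"ay":0,"az":0}]' && python3 -m pendant '[{"tx":-0.03,"ty":-0.07,"tz":0,"ax":0,"ay":0,"az":0},{"tx":-0.068,"ty":-0.152,"tz":0,"ax":0,"ay":0,"az":0},{"tx":-0.085,"ty":-0.195,"tz":0,"ax":0,"ay":0,"az":0},{"tx":-0.103,"ty":-0.237,"tz":0,"ax":0,"ay":0,"az":0},{"tx":-0.12,"ty":-0.27,"tz":0,"ax":0,"ay":0,"az":0},{"tx":-0.136,"ty":-0.3,"tz":0,"ax":0,"ay":0,"az":0},{"tx":-0.155,"ty":-0.33,"tz":0,"ax":0,"ay":0,"az":0},{"tx":-0.175,"ty":-0.36,"tz":0,"ax":0,"ay":0,"az":0},{"tx":-0.197,"ty":-0.387,"tz":0,"ax":0,"ay":0,"az":0},{"tx":-0.22,"ty":-0.415,"tz":0,"ax":0,"ay":0,"az":0},{"tx":-0.245,"ty":-0.44,"tz":0,"ax":0,"ay":0,"az":0},{"tx":-0.245,"ty":-0.44,"tz":0,"ax":0,"ay":0,"az":0},{"tx":-0.245,"ty":-0.44,"tz":0,"ax":0,"ay":0,"az":0}]'
python3 - <<'E'
from h import *
S=bot.camera_model("scene");im=bot.grab_frame("scene")[:,:,::-1]
s=bot.state();p=np.array(s["position"]);print(p,s["force"],"tip pred",proj(S,p-[0,0,.0863]),s["time_s"])
it=bot.grab_frame("top")[:,:,::-1]
a=cv2.resize(im[160:280,210:350],None,fx=3.6,fy=3.6,interpolation=cv2.INTER_CUBIC)
b=cv2.resize(it[210:310,315:413],(294,300),interpolation=cv2.INTER_CUBIC)
o=np.zeros((432,800,3),np.uint8);o[:,:504]=a;o[:300,504:798]=np.clip(b*1.6,0,255);cv2.imwrite("pics/push.png",o)
E
```

```text
time_s: 10.2
position: [0.5163, -0.0266, 0.2187]
eef_rot: [0.0, 0.088, 0.996, 0.0]
force: [1.0, 0.4, -0.1]
opening: 0.0141
gripper_force: 78.0
time_s: 11.1
position: [0.4666, -0.1137, 0.1731]
eef_rot: [-0.001, 0.087, 0.996, -0.0]
force: [-0.3, 0.4, -0.6]
opening: 0.0141
gripper_force: 78.0
time_s: 12.4
position: [0.4871, -0.1715, 0.1748]
eef_rot: [-0.0, 0.087, 0.996, -0.0]
force: [-0.4, 0.4, -0.1]
opening: 0.0141
gripper_force: 78.0
[ 0.48705056 -0.1714036   0.17483504] [-0.31915443  1.49644858 -0.66972802] tip pred [293.33639143 183.33173849] 12.45
```

View pics/push.png

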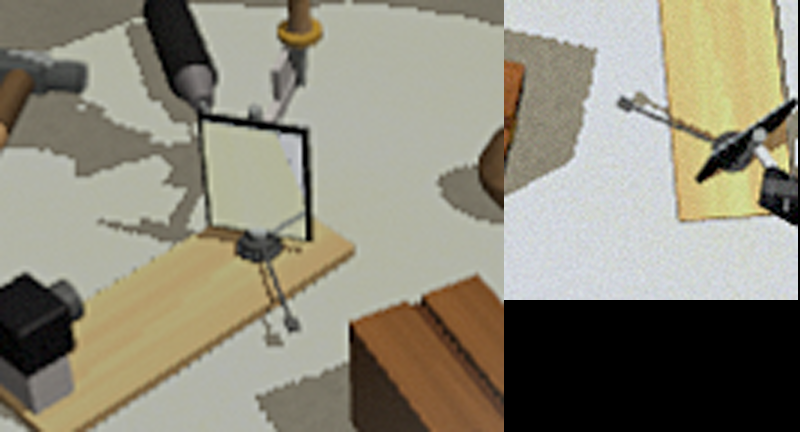

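Scene and top crops: the stylus pushes the paddle and the mirror has turned. The needle tip is at scene crop (292,326) and top crop (627,103), and the needle now points to the left, not yet fully at the plug.

```bash
python3 - <<'E'
from h import *
T=bot.camera_model("top");S=bot.camera_model("scene")
fs=lambda q:((q[0]+.5)/3.6-.5+210,(q[1]+.5)/3.6-.5+160);ft=lambda q:((q[0]-504+.5)/3-.5+315,(q[1]+.5)/3-.5+210)
n1s=plane(S,fs((292,326)),.02);n1t=plane(T,ft((627,103)),.02)
n0t=np.array([.6436,-.0826]);n0s=np.array([.6446,-.0841])
print("tip",n1s,n1t)
for n,hs in(("S",plane(S,fs((259,243)),.022)),("T",plane(T,ft((735,150)),.022))):print("hub",n,hs.round(4))
# post: centre at 96 mm from both needle tips (averaged views), on the -x side
A=(n0t+n0s)/2;B=(n1s+n1t)[:2]/2;m=(A+B)/2;d=B-A;L=np.linalg.norm(d);nrm=np.array([-d[1],d[0]])/L
for sg in(1,-1):
    c=m+sg*nrm*np.sqrt(.096**2-L*L/4);print("post",c.round(4),"angles",[np.degrees(np.arctan2(*(q-c)[::-1])).round(1) for q in(A,B,np.array([.564,.049]))])
for c in ((.5572,-.124),(.559,-.1225),(.555,-.1225)):
    c=np.array(c);print(c,[np.degrees(np.arctan2(*(q-c)[::-1])).round(1) for q in(A,B,np.array([.564,.049]))])
print("plug px",proj(T,(.564,.049,.062)))
E
```

```text
tip [ 0.5977596  -0.03746603  0.02      ] [ 0.59610012 -0.03888818  0.02      ]
hub S [ 0.5675 -0.1166  0.022 ]
hub T [ 0.5619 -0.1224  0.022 ]
post [ 0.5581 -0.126 ] angles [np.float64(26.4), np.float64(66.1), np.float64(88.1)]
post [0.683  0.0044] angles [np.float64(-113.9), np.float64(-153.6), np.float64(159.5)]
[ 0.5572 -0.124 ] [np.float64(25.1), np.float64(65.2), np.float64(87.7)]
[ 0.559  -0.1225] [np.float64(24.7), np.float64(65.8), np.float64(88.3)]
[ 0.555  -0.1225] [np.float64(23.7), np.float64(63.6), np.float64(87.0)]
plug px [317.16937067 253.00778606]
```

```bash
cat > needle.py <<'E'
from h import *
post=np.array([.5578,-.1243]);plug=np.array([.564,.049])
print("target",np.degrees(np.arctan2(*(plug-post)[::-1])))
for n in("top","scene"):
    m=bot.camera_model(n);g=bot.grab_frame(n).astype(np.float32).sum(2)
    an=np.arange(50,125,.5);rs=np.arange(.055,.098,.002)
    uv=np.array([[proj(m,(*(post+r*np.array([np.cos(a),np.sin(a)])),.02)) for r in rs] for a in np.radians(an)],np.float32)
    v=cv2.remap(g,uv[...,0],uv[...,1],cv2.INTER_LINEAR)
    v=v-np.median(v,0);v=v.mean(1);i=np.argsort(v)[:6];print(n,[(an[k],int(v[k])) for k in i])
s=bot.state();print(s["time_s"],s["position"],s["force"],s["gripper_force"],np.abs(s["qvel"]).max())
E
python3 -m pendant '[{"tx":-0.02,"ty":-0.018,"tz":0,"ax":0,"ay":0,"az":0},{"tx":-0.04,"ty":-0.036,"tz":0,"ax":0,"ay":0,"az":0},{"tx":-0.062,"ty":-0.053,"tz":0,"ax":0,"ay":0,"az":0},{"tx":-0.085,"ty":-0.07,"tz":0,"ax":0,"ay":0,"az":0},{"tx":-0.107,"ty":-0.087,"tz":0,"ax":0,"ay":0,"az":0},{"tx":-0.107,"ty":-0.087,"tz":0,"ax":0,"ay":0,"az":0},{"tx":-0.107,"ty":-0.087,"tz":0,"ax":0,"ay":0,"az":0},{"tx":-0.107,"ty":-0.087,"tz":0,"ax":0,"ay":0,"az":0}]'
python3 needle.py
```

```text
time_s: 13.3
position: [0.4979, -0.1839, 0.1749]
eef_rot: [-0.0, 0.087, 0.996, 0.0]
force: [-0.6, 0.7, -0.7]
opening: 0.0141
gripper_force: 78.0
target 87.95105371548604
top [(np.float64(85.5), -205), (np.float64(85.0), -202), (np.float64(86.0), -194), (np.float64(84.5), -189), (np.float64(84.0), -173), (np.float64(86.5), -170)]
scene [(np.float64(84.0), -226), (np.float64(84.5), -220), (np.float64(83.5), -214), (np.float64(85.0), -197), (np.float64(83.0), -184), (np.float64(85.5), -170)]
13.4 [ 0.49787233 -0.18383847  0.17487476] [-0.52126844 -0.22254964 -0.97864592] 78.0060401558876 0.0014157789497757061
```

```bash
python3 -m pendant '[{"tx":-0.008,"ty":-0.005,"tz":0,"ax":0,"ay":0,"az":0},{"tx":-0.015,"ty":-0.01,"tz":0,"ax":0,"ay":0,"az":0},{"tx":-0.015,"ty":-0.01,"tz":0,"ax":0,"ay":0,"az":0},{"tx":-0.015,"ty":-0.01,"tz":0,"ax":0,"ay":0,"az":0},{"tx":-0.015,"ty":-0.01,"tz":0,"ax":0,"ay":0,"az":0},{"tx":-0.015,"ty":-0.01,"tz":0,"ax":0,"ay":0,"az":0},{"tx":-0.015,"ty":-0.01,"tz":0,"ax":0,"ay":0,"az":0},{"tx":-0.015,"ty":-0.01,"tz":0,"ax":0,"ay":0,"az":0},{"tx":-0.015,"ty":-0.01,"tz":0,"ax":0,"ay":0,"az":0},{"tx":-0.015,"ty":-0.01,"tz":0,"ax":0,"ay":0,"az":0}]'
python3 needle.py
```

```text
time_s: 14.4
position: [0.4995, -0.1854, 0.1749]
eef_rot: [0.0, 0.087, 0.996, 0.0]
force: [-0.8, 0.2, -0.9]
opening: 0.0143
gripper_force: 78.0
target 87.95105371548604
top [(np.float64(88.0), -209), (np.float64(87.5), -208), (np.float64(88.5), -201), (np.float64(87.0), -196), (np.float64(89.0), -183), (np.float64(86.5), -175)]
scene [(np.float64(87.0), -221), (np.float64(86.5), -220), (np.float64(86.0), -206), (np.float64(87.5), -204), (np.float64(88.0), -177), (np.float64(85.5), -172)]
14.5 [ 0.49951232 -0.1854311   0.17486414] [-0.22986792  0.94336299 -1.92202646] 78.00397843122482 0.0029279309513702673
```

The needle reads 87 to 88° against a target of 88°. The arm is still and the stylus is gripped, so I hand the job in.

```bash
python3 -c "
from rig import bot
print(bot.finish_job())"
```

```text
the job is handed in; nothing more can be done
None
```

I traced the groove from the far end to the near end and handed the job in with the gripped stylus holding the paddle; the needle measured 87–88° against about 88° to the plug, and no verdict came back.

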